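# Hang the spray bottle back in the gap on the rack and shut the drip tray

## Task

Put the spray bottle with the green head away: hang it by its trigger on the upper bar of the rack, in the gap between the two bottles hanging there, with its trigger over the far side of the bar like theirs. Keep it upright on the way and lower it onto the bar rather than dropping it, don't shift or unhook the bottles already hanging, and don't disturb the tub or the tape roll on the bench. Also push the rack's drip tray fully home under the bottles.

Things in the scene. Friction and masses are not known exactly. Their poses are not given: they have to be found in the camera images.
- green: bottle to hang: white trigger sprayer, green head, standing on the bench. Origin: centre of its underside; z up, x towards trigger and nozzle. Body 64 mm in diameter up to 95 mm, shoulder tapering to a 27 mm neck at 130, collar 30 mm from 146 to 164. Head: flat sides 28 mm apart (y), x -26 to 38, underside at 172, top at 206 mm. 0.14-0.28 kg, balanced on its axis, about 90 mm up.
- green_hook (a point): point on the flat underside of the green head where the bar carries it: 26 mm from the bottle's axis towards the trigger, 172 mm up. The rigid trigger, 19 mm wide, hangs down at x = 40 to 52 mm with its tip at 137 mm; nozzle reaches x = 60 mm at 188 mm. The throat for the bar, between collar and trigger, is x = 15 to 40 mm, open below.
- red: bottle already hanging loose on the rack: grey, red head; shape, origin and axes as the green one, 0.2-0.34 kg. Trigger on the far side of the bar, underside about 45 mm above the bench. Whether it hangs left or right varies.
- red_hook (a point): same hook point on the red-headed bottle: it rests on top of the upper bar.
- yellow: the other hanging bottle: black, yellow head; all else as the red one. The two hang 148 to 158 mm apart, axis to axis: 84 to 94 mm free between their bodies for a 64 mm body.
- yellow_hook (a point): same hook point on the yellow-headed bottle.
- rack: fixed rack of two steel bars along y between 222 mm high uprights at y = -190 and 190 mm. Origin on the bench below the middle of the upper bar; x points to the far side, where the triggers point. Lower bar: 10 mm in diameter, axis 85 mm up, x = 15 mm; hung bodies lean on it by 3 degrees or less. A hung bottle's axis is at x = -26 mm (6 mm more or less). In front only the tray is in the way.
- bar_mid (a point): middle of the upper bar (10 mm in diameter), on its axis, 212 mm above the bench; axes as the rack's. A hung bottle's hook point is 5 mm above the axis. To bring the trigger over the bar the bottle must be at least 35 mm higher than hung (40 to 45 is good: the bar then passes between trigger tip and shoulder); then lower it.
- tray (a joint): how far the drip tray is pulled out to the robot's side, m: 0 = fully home at its stop, at most 0.085. It slides along the rack's x in runners, with about 2 N of friction, and stays where it is left.
- tray_front (a point): middle of the outer face of the tray's upright front plate, 19 mm above the bench. Plate: 366 mm wide along the rack's y, from 4 to 36 mm above the bench. Home, the face is at rack x = -103 mm. It can be pushed anywhere along its width.
- tub: teal grease tub on the bench, 84 mm in diameter, 85 mm high, 0.45 kg; origin under its centre.
- tape: roll of masking tape lying flat on the bench, 100 mm in diameter, 24 mm high; origin under its centre.

How it is judged (in metres and radians):
At the end, for the whole second after the job is handed in: Green bottle at rest on the bar, body on the robot's side, hook point within 14 mm of the bar's axis, 0-10 mm above it, within 105 mm of both other hook points, lean under 0.12 rad; others within 15 mm of their start; tray within 5 mm of home; tub, tape within 20 mm of start (x of green_hook in the frame of bar_mid between -0.014 and 0.014 m and z of green_hook in the frame of bar_mid between 0 and 0.01 m and x of green in the frame of rack below 0 m and angle between green's own z axis and vertical below 0.12 rad and horizontal distance between green_hook and red_hook below 0.105 m and horizontal distance between green_hook and yellow_hook below 0.105 m and distance of each of red_hook, yellow_hook from where it was at the start of the episode below 0.015 m and linear speed of green below 0.03 m/s and value of joint tray below 0.005 m and distance of each of tub, tape from where it was at the start of the episode below 0.02 m); the robot touches nothing.
It fails at once if a bottle already hanging was shoved along or unhooked (its hook point moved more than 15 mm) or swung by more than 0.3 rad (distance of any of red_hook, yellow_hook from where it was at the start of the episode above 0.015 m or angle between any of red, yellow's own z axis and vertical above 0.3 rad).
It fails at once if the green-headed bottle was tipped by more than 0.5 rad (angle between green's own z axis and vertical above 0.5 rad).
It fails at once if the green-headed bottle was dropped onto the bar (came down on it at over 0.5 m/s, a fall of about 13 mm) (linear speed of green above 0.5 m/s and x of green_hook in the frame of bar_mid between -0.02 and 0.02 m and z of green_hook in the frame of bar_mid between 0 and 0.03 m).
It fails at once if the tub or the tape roll was pushed more than 20 mm (distance of any of tub, tape from where it was at the start of the episode above 0.02 m).
It also fails if it takes over 56 s, if anything falls off the work surface, if the arm or the gripper's body presses on something with over 40 N, if the wrist force passes 120 N, or if a joint passes its speed limit or range.

## Robot

A 6-joint arm with a two-finger parallel gripper is mounted at the origin on the work surface. World frame = base frame: x ahead of the robot, y to its left, z up, the work surface at z = 0. Lengths are in m, angles in degrees, forces in N, time in s.
With the tool pointing down it reaches from about 0.275 to 0.825 m from the base axis. Payload 5.2 kg.
Tool frame: the origin (TCP) lies on the centre line of the jaws, within the pads' length; the fingertips stand 11 mm ahead of it and the grasp point (between the pads) lies 8 mm behind it; x points along the fingers, y is the direction in which the jaws open and shut, and the axes are right-handed (so a half turn about x gives the same grasp; the last joint's range is limited). The gripper opens to 93 mm and grips with 3 to 60 N. Pads are 15 mm wide; open, the fingers measure 128 mm over their backs; the gripper's body (75 mm by 188 mm) begins 65 mm behind the grasp point.
Start: joints at [55.015, 14.817, 87.949, -0, 77.235, -11.62], TCP at [0.218, 0.505, 0.23] pointing down, gripper open.
Joint ranges: [-179.93, 179.93], [-52.35, 119.4], [10.71, 147.94], [-69.91, 249.91], [12.55, 155.21], [-178.61, 178.61]. Speed limits (degrees/s): [147.25, 147.25, 180, 180, 180, 180].

## Interface

Orientations are given as [roll, pitch, yaw] about the fixed x, y, z axes, in that order (R = Rz(yaw) Ry(pitch) Rx(roll)).
In Python, from station import ctrl gives the robot as it stands.
- The arm moves only by the shell command python3 -m pendant 'ROWS' [FORCE]. ROWS is JSON, a list that holds one entry, the list of rows, each a list of 5 numbers: the finger opening in mm, from 0 to 93, then the shift along the tool's x, y, z in mm, then the turn about the tool's x in degrees. A call has 1 to 5 rows; each row is the pose to reach, as a shift and turn from the pose measured when the call began, along the tool's axes at that moment; what a row does not reach only later rows make up. A row lasts 1/10 s, in which the tool goes at most 50 mm and 8.59 degrees, less where a joint would pass 70% of its speed; a pose out of reach is approached as far as the arm can. A call with a gripper value outside its range is refused whole. The fingers move at their own pace and stop on an object; FORCE is the grip in N (left out, the last holds). Time passes only in rows, so rows that repeat a pose let the fingers close. It gives the time, the measured TCP pose, the force and the opening at its end, in the units of the state.
- ctrl.observe(): the state, without advancing time (a new reading comes with each control period).
- ctrl.grab_frame(name): name is "scene" or "top" or "wrist"; returns a dict with "img" (400x640x3 uint8, red, green, blue), "intrinsics" (3x3 intrinsics, pixels), "origin" and "attitude" of the camera in the world. Camera axes: x right, y down, z forward; pixel columns grow to the right and rows downward; lengths in m; the calibration is good to about 2 mm. A picture is of the moment at which its call begins. There is no depth.
- ctrl.finish_job(): hands the job in, once; it reports no verdict.
The state is a dict: "time_s": time; "joints": joint angles; "joint_velocities": joint speeds; "joint_efforts": joint torques, N m; "tcp_pos": TCP position; "ee_rot": TCP orientation; "force": force on the tool from outside, world axes, zero at the start; "wrist_torque": the same for the moment, N m; "grip_width": opening from 0.0 (shut) to 1.0 (fully open).
Only numpy, scipy, OpenCV 4.12 (cv2) and the standard library are available. Lean on these libraries where they do the work, as an engineer would, in place of code of your own. Each camera call takes 0.05 s, during which the arm holds its last target. There are 200 camera calls.

## Working session

There is one attempt and no reset: what is moved stays moved. The work goes in short steps, Python scripts to look and compute and a shell command to move; the robot and the scene stay as the last step left them, time stands still between calls to the robot, and variables do not carry over. Pictures are saved under pics/ and viewed, about 8 in all and at most 12, crops included, and the job is handed in when it is done.

```bash
mkdir -p pics; ls
python3 - <<'E'
from station import ctrl
import cv2
print(ctrl.observe())
for n in ("scene","top"):
    f=ctrl.grab_frame(n); cv2.imwrite(f"pics/{n}0.png",f["img"][:,:,::-1]); print(n,f["intrinsics"],f["origin"],f["attitude"])
E
```

```text
pics
{'time_s': 0.0, 'joints': array([ 5.50158361e+01,  1.48591951e+01,  8.80108775e+01, -1.26902151e-03,
        7.72343859e+01, -1.16187472e+01]), 'joint_velocities': array([ 0.04122942, -0.10882965,  0.11273259,  0.04633682, -0.05137377,
       -0.0508844 ]), 'joint_efforts': array([ 3.59635760e-05, -4.37315404e+01, -2.83995706e+01,  7.19837705e-02,
        4.15705482e-02, -1.58155858e-04]), 'tcp_pos': array([0.21779595, 0.50446469, 0.2288197 ]), 'ee_rot': array([-100.94020324,   89.89553419, -124.3053384 ]), 'force': array([-0.36902976,  0.76284797, -0.22224255]), 'wrist_torque': array([ 0.00288633, -0.00985393,  0.00515115]), 'grip_width': 0.9987759032409126}
scene [[439.6057554    0.         318.8323029 ]
 [  0.         439.6057554  199.52122437]
 [  0.           0.           1.        ]] [ 1.26080011 -0.36095746  1.02400034] [-138.58925629   -0.93380634   69.25644921]
top [[387.23876406   0.         317.26057424]
 [  0.         387.23876406 196.83787032]
 [  0.           0.           1.        ]] [ 0.43264946 -0.06306439  1.12715273] [-173.57819035   -2.26167641  -88.43836497]
```

View pics/scene0.png

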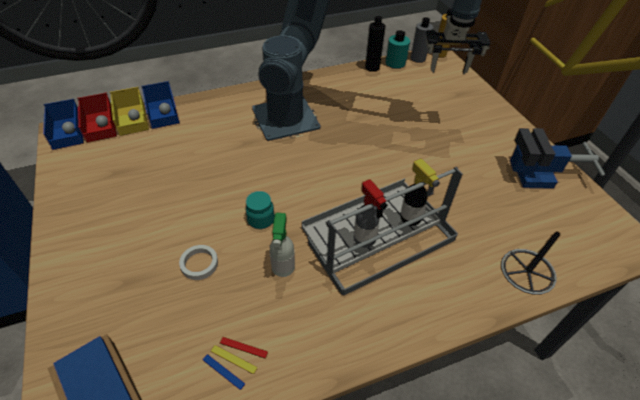

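View pics/top0.png

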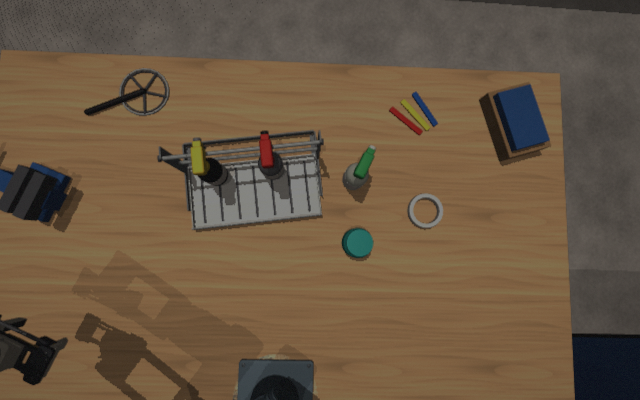

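The scene shows the rack with red at (372,193) and yellow at (424,174), and green at (280,245). Top view: green's head is at (365,162), tub (358,243), tape (425,211), and the tray is pulled out. I'll zoom in for exact pixels.

Run:
```python
import cv2
a=cv2.imread("pics/top0.png")[110:270,150:450]
b=cv2.imread("pics/scene0.png")[140:300,230:470]
cv2.imwrite("pics/topc.png",cv2.resize(a,None,fx=2.666,fy=2.666,interpolation=cv2.INTER_CUBIC))
cv2.imwrite("pics/scenec.png",cv2.resize(b,None,fx=3.3333,fy=3.3333,interpolation=cv2.INTER_CUBIC))
```

```text
(no output)
```

View pics/topc.png

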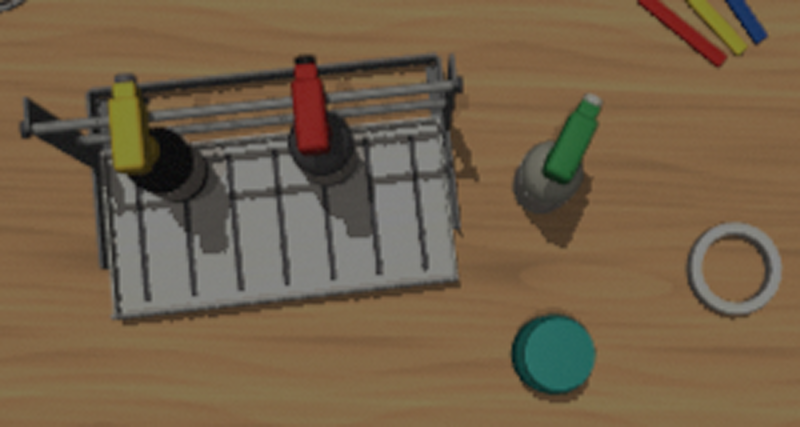

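View pics/scenec.png

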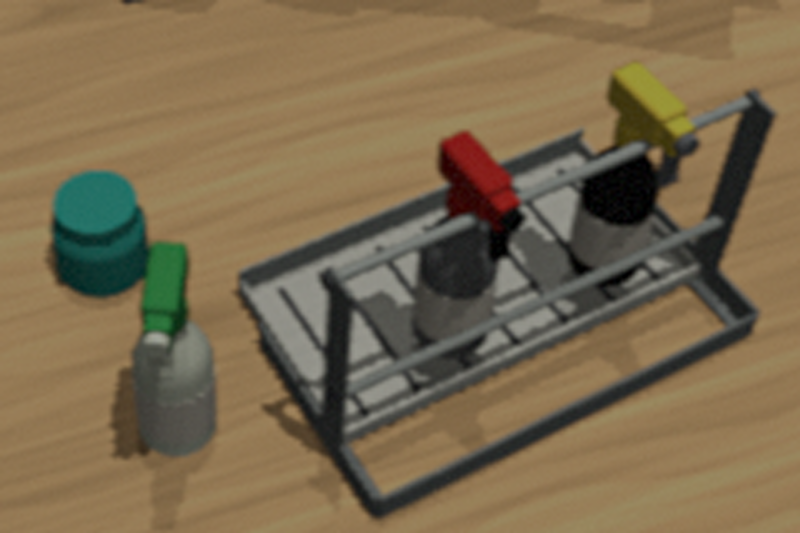

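```bash
cat > h.py <<'E'
import numpy as np, cv2
from scipy.spatial.transform import Rotation as R
from scipy.optimize import minimize, least_squares
K={"scene":[439.6057554,318.8323029,199.52122437],"top":[387.23876406,317.26057424,196.83787032]}
C={"scene":([1.26080011,-0.36095746,1.02400034],[-138.58925629,-0.93380634,69.25644921]),
   "top":([0.43264946,-0.06306439,1.12715273],[-173.57819035,-2.26167641,-88.43836497])}
def proj(n,P):
    f,cx,cy=K[n]; p=R.from_euler("xyz",C[n][1],degrees=True).inv().apply(np.asarray(P)-C[n][0])
    return np.c_[f*p[:,0]/p[:,2]+cx,f*p[:,1]/p[:,2]+cy]
def ray(n,uv,z):
    f,cx,cy=K[n]; d=R.from_euler("xyz",C[n][1],degrees=True).apply([(uv[0]-cx)/f,(uv[1]-cy)/f,1]); o=np.array(C[n][0])
    return o+d*(z-o[2])/d[2]
def pose(q,P):
    return R.from_euler("z",q[2]).apply(P)+[q[0],q[1],0]
BOX=np.array([[x,y,z] for x in(-.026,.038) for y in(-.014,.014) for z in(.172,.206)])
def masks(img,col):
    h=cv2.cvtColor(img,cv2.COLOR_BGR2HSV); H,S,V=cv2.split(h)
    r={"green":(H>50)&(H<78)&(S>110),"red":((H<6)|(H>172))&(S>150),"yellow":(H>22)&(H<34)&(S>170),"teal":(H>80)&(H<95)&(S>110)}[col]
    return r&(V>40)
def clean(m,win):
    w=np.zeros_like(m); u0,u1,v0,v1=win; w[v0:v1,u0:u1]=1; return (m&w).astype(np.uint8)
def fit(ims,col,wins,q0,dz=0):
    M={n:clean(masks(ims[n],col),wins[n]) for n in ims}; S=8
    def cost(q):
        c=0
        for n in M:
            hull=cv2.convexHull(proj(n,pose(q,BOX+[0,0,dz])).astype(np.float32))
            u0,u1,v0,v1=wins[n]
            t=np.zeros(((v1-v0)*S,(u1-u0)*S),np.uint8); cv2.fillConvexPoly(t,np.round((hull-[u0-.5,v0-.5])*S-.5).astype(int),255)
            t=cv2.resize(t,(u1-u0,v1-v0),interpolation=cv2.INTER_AREA)/255.
            c+=np.abs(t-M[n][v0:v1,u0:u1]).sum()/M[n].sum()
        return c
    r=minimize(cost,q0,method="Nelder-Mead",options=dict(initial_simplex=np.array(q0)+np.vstack([[0,0,0],np.diag([.02,.02,.3])]),xatol=1e-4))
    return r.x,r.fun,{n:int(M[n].sum()) for n in M}
E
python3 - <<'E'
from h import *
ims={n:cv2.imread(f"pics/{n}0.png") for n in("top","scene")}
tc=lambda u,v:(150+u/2.666,110+v/2.666); sc=lambda u,v:(230+u/3.333,140+v/3.333)
ob=[("top",tc(25,128),.19),("top",tc(458,85),-.19),("scene",sc(335,278),-.19),("scene",sc(755,100),.19)]
f=lambda q:np.concatenate([proj(n,pose(q,[[0,y,.215]]))[0]-uv for n,uv,y in ob])
r=least_squares(f,[.6,.1,0]); print("rack",r.x[:2],np.degrees(r.x[2]),r.fun.round(1)); q=r.x
for uv in((117,318),(457,280)):
    p=ray("top",tc(*uv),.036); print("trayfront in rack",R.from_euler("z",-q[2]).apply(p-[q[0],q[1],0]))
print("tub",ray("top",tc(554,354),.085),"tape",ray("top",tc(735,268),.02))
for c,wt,ws,t,dz in(("green",(350,385,140,185),(265,295,205,250),(366,161),0),("red",(250,285,125,175),(355,395,170,215),(267,150),.045),("yellow",(185,210,130,180),(405,445,150,195),(198,155),.045)):
    p=ray("top",t,.2+dz); x,fun,m=fit(ims,c,{"top":wt,"scene":ws},[p[0],p[1],0.],dz)
    hk=pose(x,[[.026,0,.172+dz]])[0]
    print(c,x[:2],np.degrees(x[2]),fun,m,"hook in rack",R.from_euler("z",-q[2]).apply(hk-[q[0],q[1],0]))
E
```

```text
rack [0.64668449 0.09023999] 7.934396350726046 [ 0.4 -1.5 -2.3 -1.3 -1.2 -1.2 -1.7 -0.8]
trayfront in rack [-0.16932657  0.17215942  0.036     ]
trayfront in rack [-0.16840432 -0.18470731  0.036     ]
tub [ 0.43044391 -0.21330432  0.085     ] tape [ 0.52854923 -0.41902513  0.02      ]
green [ 0.62175059 -0.20694681] -20.262206991285723 0.4713806870601127 {'top': 310, 'scene': 314} hook in rack [-0.04280399 -0.30318487  0.172     ]
red [0.63262437 0.02633725] 7.314372404016657 0.5202714813674161 {'top': 382, 'scene': 400} hook in rack [ 0.00325189 -0.06163149  0.217     ]
yellow [0.62079949 0.04778327] 63.02535746439056 2.0 {'top': 147, 'scene': 238} hook in rack [-0.01661872 -0.01715553  0.217     ]
```

```bash
cat >> h.py <<'E'
def go(x,y,z,head=None):
    """print shift in tool axes (mm) and turn (deg) to TCP x,y,z with tool y along heading (deg, mod 180)"""
    from station import ctrl
    s=ctrl.observe(); T=R.from_euler("xyz",s["ee_rot"],degrees=True); d=T.inv().apply(np.array([x,y,z])-s["tcp_pos"])*1000
    ty=T.apply([0,1,0]); h=np.degrees(np.arctan2(ty[1],ty[0]))
    t=0 if head is None else -((head-h+90)%180-90)   # tool x is down
    print("t",round(s["time_s"],2),"tcp",s["tcp_pos"].round(4),"F",s["force"].round(1),"x-axis",T.apply([1,0,0]).round(3),"yhead",h.round(1),"j6",s["joints"][5].round(1),"width",round(s["grip_width"]*93,1))
    print("shift",d.round(1),"turn",round(t,1))
E
sed -i 's/(H>22)&(H<34)&(S>170)/(H>20)\&(H<38)\&(S>150)/' h.py
python3 - <<'E'
from h import *
ims={n:cv2.imread(f"pics/{n}0.png") for n in("top","scene")}
q=np.array([.6467,.0902,np.radians(7.93)])
h=cv2.cvtColor(ims["top"],cv2.COLOR_BGR2HSV); print(h[150:170:5,198].tolist())
for c,wt,ws,t,dz in(("yellow",(185,212,130,180),(405,445,150,195),(197.5,156),.045),):
  for y0 in (0,.14):
    p=ray("top",t,.2+dz); print(p); x,fun,m=fit(ims,c,{"top":wt,"scene":ws},[p[0]-.01,p[1]-.01,y0],dz)
    hk=pose(x,[[.026,0,.172+dz]])[0]
    print(c,x[:2],np.degrees(x[2]),fun,m,"hook in rack",R.from_euler("z",-q[2]).apply(hk-[q[0],q[1],0]))
p=pose(q,[[-.185,.015,.026]])[0]; print(p); go(p[0],p[1],p[2],97.9)
E
```

```text
[[30, 160, 132], [30, 160, 132], [30, 160, 132], [30, 159, 133]]
[0.6184262  0.18210623 0.245     ]
yellow [0.60821438 0.18038038] 8.082270037180209 0.48626702080931195 {'top': 467, 'scene': 416} hook in rack [0.00032388 0.09469672 0.217     ]
[0.6184262  0.18210623 0.245     ]
yellow [0.60907618 0.18049964] 9.086535393849996 0.48385356613408004 {'top': 467, 'scene': 416} hook in rack [0.00118869 0.09515162 0.217     ]
[0.46139964 0.07953338 0.026     ]
t 0.1 tcp [0.2178 0.5045 0.2289] F [-0.3  0.3  0.8] x-axis [-0.001 -0.001 -1.   ] yhead 66.6 j6 -11.6 width 93.1
shift [ 203.3 -293.2  392.2] turn -31.3
```

```bash
python3 -m pendant '[[[0,6,-30,36,-6],[0,12,-60,72,-12],[0,18,-90,108,-18],[0,24,-120,144,-24],[0,29,-150,180,-31]]]' 20; python3 -c "
from h import *; go(.4317,.075,.2,97.9)"
```

```text
time_s: 0.6
tcp_pos: [0.3228, 0.2954, 0.1998]
ee_rot: [-135.7, 89.9, -128.1]
force: [0.1, -0.2, 0.6]
grip_width: 0.621
t 0.6 tcp [0.3228 0.2954 0.1998] F [ 0.1 -0.2  0.6] x-axis [-0.001 -0.002 -1.   ] yhead 97.6 j6 -69.7 width 57.7
shift [   0.  -232.9   78.8] turn -0.3
```

```bash
python3 -m pendant '[[[0,0,-47,16,0],[0,0,-94,32,0],[0,0,-141,48,0],[0,0,-188,64,0],[0,0,-233,79,0]]]' 20; python3 -m pendant '[[[0,45,0,0,0],[0,90,0,0,0],[0,135,0,0,0],[0,174,0,0,0],[0,174,0,0,0]]]'
python3 - <<'E'
from h import *
from station import ctrl
go(.4613,.0795,.026,97.9)
f=ctrl.grab_frame("wrist"); print(f["origin"],f["attitude"],f["intrinsics"][0])
cv2.imwrite("pics/w1.png",f["img"][:,:,::-1])
E
```

```text
time_s: 1.1
tcp_pos: [0.4323, 0.0729, 0.1999]
ee_rot: [-136.6, 89.9, -129.0]
force: [0.7, 0.2, 0.2]
grip_width: 0.186
time_s: 1.6
tcp_pos: [0.4276, 0.0727, 0.0218]
ee_rot: [175.8, 89.3, -176.6]
force: [-1.3, 0.3, 0.7]
grip_width: 0.007
t 1.6 tcp [0.4276 0.0727 0.0218] F [-1.3  0.3  0.7] x-axis [-0.012 -0.001 -1.   ] yhead 97.5 j6 -102.5 width 0.7
shift [-4.7  2.3 34.3] turn -0.4
[0.35147342 0.06283403 0.17772521] [ 1.64261236e+02 -7.74914559e-02  9.75272712e+01] [320.0592433    0.         320.31015618]
```

View pics/w1.png

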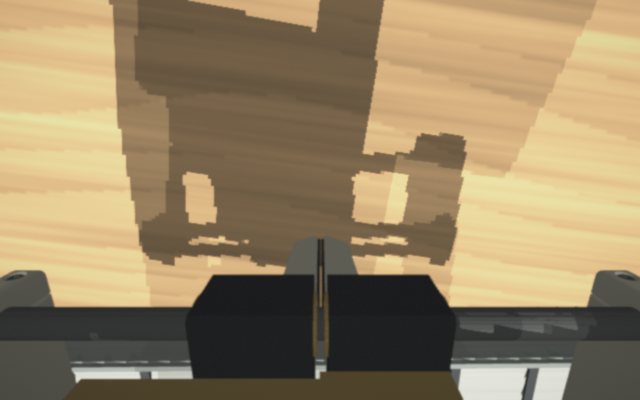

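```bash
python3 -m pendant '[[[0,-3,0,25,0],[0,-3,0,45,0],[0,-3,0,60,0],[0,-3,0,75,0],[0,-3,0,90,0]]]'; python3 -m pendant '[[[0,0,0,5,0],[0,0,0,9,0],[0,0,0,12,0],[0,0,0,12,0]]]';python3 - <<'E'
from h import *
from station import ctrl
go(*pose([.6467,.0902,np.radians(7.93)],[[-.1105,.015,.025]])[0],97.9)
f=ctrl.grab_frame("top"); cv2.imwrite("pics/t2.png",cv2.resize(f["img"][110:270,140:380,::-1],None,fx=3.333,fy=3.333,interpolation=cv2.INTER_CUBIC))
E
```

```text
time_s: 2.15
tcp_pos: [0.52, 0.0849, 0.0293]
ee_rot: [-177.9, 89.6, -170.3]
force: [-3.0, -0.0, 1.8]
grip_width: 0.01
time_s: 2.55
tcp_pos: [0.5323, 0.0866, 0.0299]
ee_rot: [-174.9, 89.7, -167.3]
force: [0.1, 0.5, -0.9]
grip_width: 0.007
t 2.55 tcp [0.5323 0.0866 0.0299] F [ 0.1  0.5 -0.9] x-axis [-0.005 -0.001 -1.   ] yhead 97.6 j6 -100.1 width 0.6
shift [4.9 2.8 3.3] turn -0.3
```

View pics/t2.png

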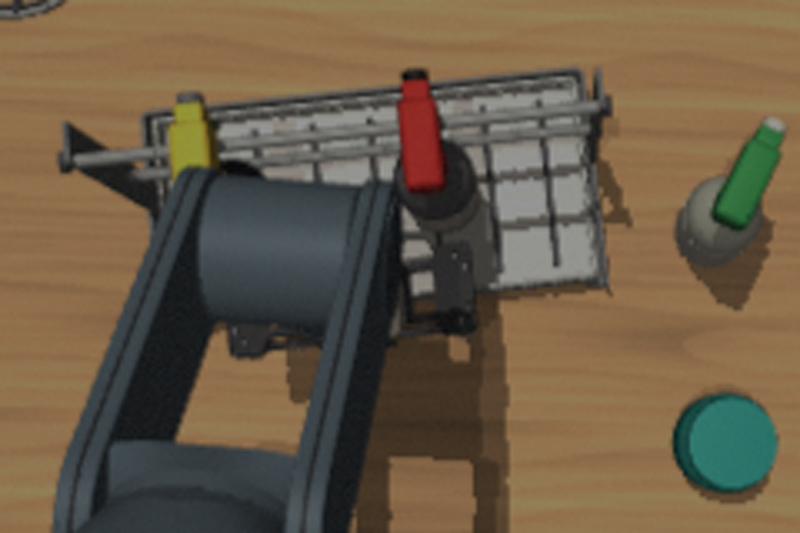

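Tray nearly home (front corner at crop (605,285)); red and yellow unmoved. I'll push on in small steps until the stop is felt.

```bash
python3 -c "
from h import *
p=ray('top',(140+605/3.333,110+285/3.333),.036); print(R.from_euler('z',-7.93,degrees=True).apply(p-[.6467,.0902,0]))"; python3 -m pendant '[[[0,0,0,2,0],[0,0,0,4,0],[0,0,0,4,0]]]'; python3 -m pendant '[[[0,0,0,1.5,0],[0,0,0,3,0],[0,0,0,3,0]]]'
```

```text
[-0.11329127 -0.19118321  0.036     ]
time_s: 2.9
tcp_pos: [0.5325, 0.0867, 0.0292]
ee_rot: [-179.6, 89.3, -171.9]
force: [-8.5, -3.1, 8.4]
grip_width: 0.006
time_s: 3.2
tcp_pos: [0.5325, 0.0868, 0.0289]
ee_rot: [179.6, 88.9, -172.7]
force: [-9.0, -2.6, 7.9]
grip_width: 0.005
```

```bash
python3 -m pendant '[[[0,0,0,3,0],[0,0,0,6,0],[0,0,0,6,0]]]'; python3 -m pendant '[[[0,0,0,-20,0],[0,0,0,-50,0],[0,-40,0,-80,0],[0,-90,0,-80,0],[0,-140,0,-80,0]]]';  python3 -m pendant '[[[45,-45,0,0,0],[45,-82,0,0,0],[45,-82,0,0,0]]]'
python3 - <<'E'
from h import *
from station import ctrl
go(*pose([.6217,-.2069,np.radians(-20.3)],[[.004,0,.27]])[0],-20.3+90)
f=ctrl.grab_frame("top"); cv2.imwrite("pics/t3.png",f["img"][:,:,::-1])
E
```

```text
time_s: 3.5
tcp_pos: [0.5325, 0.0871, 0.0283]
ee_rot: [178.9, 88.2, -173.4]
force: [-18.1, -4.0, 14.7]
grip_width: 0.006
time_s: 4.0
tcp_pos: [0.4566, 0.0769, 0.172]
ee_rot: [178.2, 88.2, -174.1]
force: [1.2, 0.3, -0.2]
grip_width: 0.007
time_s: 4.3
tcp_pos: [0.4628, 0.077, 0.2597]
ee_rot: [-176.1, 88.9, -168.4]
force: [0.2, 0.8, 0.5]
grip_width: 0.212
t 4.3 tcp [0.4628 0.077  0.2597] F [0.2 0.8 0.5] x-axis [-0.019 -0.004 -1.   ] yhead 97.7 j6 -101.6 width 19.7
shift [ -12.3 -304.5  122.7] turn 28.0
```

```bash
python3 -m pendant '[[[50,-3,-47,5,0],[50,-6,-94,15,7],[50,-10,-141,30,14],[50,-12,-188,50,21],[50,-12,-235,80,28]]]';  python3 -m pendant '[[[50,0,-4,20,0],[50,0,-8,40,0],[50,0,-8,40,0]]]'
python3 - <<'E'
from h import *
from station import ctrl
go(*pose([.6217,-.2069,np.radians(-20.3)],[[.004,0,.27]])[0],-20.3+90)
f=ctrl.grab_frame("wrist"); cv2.imwrite("pics/w3.png",f["img"][:,:,::-1])
E
```

```text
time_s: 4.85
tcp_pos: [0.5679, -0.1419, 0.2653]
ee_rot: [-152.9, 88.5, -173.6]
force: [0.1, 0.2, 1.0]
grip_width: 0.534
time_s: 5.15
tcp_pos: [0.6031, -0.1651, 0.2609]
ee_rot: [-156.6, 88.3, -177.3]
force: [-0.4, 0.2, -0.4]
grip_width: 0.533
t 5.15 tcp [ 0.6031 -0.1651  0.2609] F [-0.4  0.2 -0.4] x-axis [-0.029 -0.001 -1.   ] yhead 69.3 j6 -94.2 width 49.6
shift [ -9.7 -32.6  35.9] turn -0.4
```

```bash
python3 -m pendant '[[[50,-5,-17,18,0],[50,-10,-33,36,0],[50,-10,-33,36,0],[50,-10,-33,36,0]]]'
python3 - <<'E'
from h import *
from station import ctrl
go(*pose([.6217,-.2069,np.radians(-20.3)],[[.004,0,.27]])[0],-20.3+90)
f=ctrl.grab_frame("wrist"); cv2.imwrite("pics/w4.png",f["img"][:,:,::-1]); print(f["origin"],f["attitude"])
a=cv2.imread("pics/w4.png")
K["wrist"]=[f["intrinsics"][0][0],f["intrinsics"][0][2],f["intrinsics"][1][2]]; C["wrist"]=(f["origin"],f["attitude"])
h=pose([.6217,-.2069,np.radians(-20.3)],BOX[[1,3,5,7]]); 
for u,v in proj("wrist",h): cv2.circle(a,(int(u),int(v)),3,(0,0,255),-1)
cv2.imwrite("pics/w4b.png",a)
E
```

```text
time_s: 5.6
tcp_pos: [0.6237, -0.2066, 0.2701]
ee_rot: [-159.6, 88.2, 179.7]
force: [0.4, -0.2, -0.3]
grip_width: 0.537
t 5.6 tcp [ 0.6237 -0.2066  0.2701] F [ 0.4 -0.2 -0.3] x-axis [-0.031  0.    -1.   ] yhead 69.3 j6 -96.9 width 50.0
shift [ 0.  -1.   2.3] turn -0.4
[ 0.55492254 -0.17830072  0.42734373] [165.23315127   0.61224891  69.28443653]
```

View pics/w4b.png

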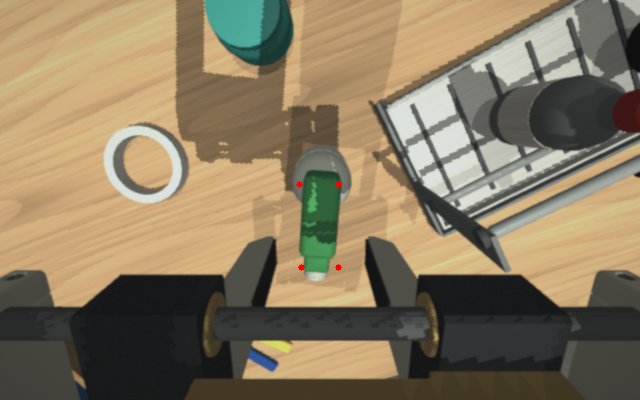

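The head's back edge is at (321,172) and its front at (318,257), about 9 mm nearer the robot than my box fit, which had included the green nozzle. I'll correct for that, and measure the bar line in this wrist image and the top one.

Run:
```python
from h import *
K["wrist"]=[320.0592433,320.31015618,0]
from station import ctrl
f=ctrl.grab_frame("wrist"); K["wrist"]=[f["intrinsics"][0][0],f["intrinsics"][0][2],f["intrinsics"][1][2]]; C["wrist"]=(f["origin"],f["attitude"])
b=ray("wrist",(321,172),.206); fr=ray("wrist",(318.5,257),.206); d=fr-b; yaw=np.arctan2(d[1],d[0]); print(b,fr,np.linalg.norm(d),np.degrees(yaw))
ax=(b+fr)/2-.006*d/np.linalg.norm(d); print("axis",ax)
g=ax+.002*d/np.linalg.norm(d); go(g[0],g[1],.183,np.degrees(yaw)+90)
# bar line in top image: bright ridge between uprights
im=cv2.cvtColor(cv2.imread("pics/top0.png"),cv2.COLOR_BGR2GRAY).astype(float)
print(im[136:160,235].astype(int).tolist()); print(im[136:160,300].astype(int).tolist())
```

```text
[ 0.58957831 -0.19305374  0.206     ] [ 0.64927144 -0.2175615   0.206     ] 0.06452828801883723 -22.32121535194028
axis [ 0.61387446 -0.20302883  0.206     ]
t 5.7 tcp [ 0.6237 -0.2061  0.2706] F [-0.5 -0.2  0.2] x-axis [-0.031 -0.    -1.   ] yhead 69.4 j6 -96.9 width 50.2
shift [87.8  0.3 -5.7] turn 1.7
[111, 105, 87, 56, 29, 33, 54, 58, 85, 98, 101, 106, 97, 95, 102, 90, 74, 98, 94, 85, 105, 94, 70, 83]
[63, 62, 95, 110, 113, 99, 96, 111, 100, 68, 88, 103, 92, 99, 91, 71, 83, 92, 106, 123, 85, 65, 118, 133]
```

```bash
python3 -m pendant '[[[50,10,0,-6,1.7],[50,30,0,-6,1.7],[50,55,0,-6,1.7],[50,75,0,-6,1.7],[50,88,0,-6,1.7]]]'; python3 -m pendant '[[[50,0,0,0,0],[20,0,0,0,0],[20,0,0,0,0],[20,0,0,0,0],[20,0,0,0,0]]]' 25;  python3 -m pendant '[[[20,0,0,0,0],[20,-5,0,0,0],[20,-10,0,0,0],[20,-20,0,0,0],[20,-20,0,0,0]]]' 25
```

```text
time_s: 6.2
tcp_pos: [0.6142, -0.2023, 0.1812]
ee_rot: [-159.7, 88.1, 178.0]
force: [-0.3, -0.8, -0.1]
grip_width: 0.536
time_s: 6.7
tcp_pos: [0.6149, -0.2026, 0.1825]
ee_rot: [-158.0, 88.2, 179.7]
force: [-0.3, -0.4, 2.8]
grip_width: 0.3
time_s: 7.2
tcp_pos: [0.6163, -0.2031, 0.2045]
ee_rot: [-155.0, 88.4, -177.3]
force: [-1.0, -0.2, -2.0]
grip_width: 0.304
```

```bash
python3 -m pendant '[[[20,-20,0,0,0],[20,-40,0,-20,0],[20,-60,0,-50,0],[20,-75,0,-80,0],[20,-75,0,-80,0]]]' 25
python3 - <<'E'
from h import *
q=[.6397,.0892,np.radians(7.93)]
go(*pose(q,[[-.15,.0166,.28]])[0],97.9)
E
```

```text
time_s: 7.7
tcp_pos: [0.5429, -0.1716, 0.285]
ee_rot: [-150.6, 88.6, -172.8]
force: [0.5, -0.5, -2.4]
grip_width: 0.298
t 7.7 tcp [ 0.5429 -0.1716  0.285 ] F [ 0.5 -0.5 -2.4] x-axis [-0.025 -0.003 -1.   ] yhead 67.7 j6 -95.9 width 27.7
shift [   5.5  217.  -147.2] turn -30.2
```

```bash
python3 -m pendant '[[[20,1,30,-25,-6],[20,2,65,-50,-12],[20,3,100,-75,-18],[20,4,135,-100,-24],[20,5,170,-125,-30]]]'; python3 -m pendant '[[[20,0,20,0,0],[20,0,40,0,0],[20,0,50,0,0],[20,0,50,0,0]]]'
python3 - <<'E'
from h import *
from station import ctrl
q=[.6397,.0892,np.radians(7.93)]
go(*pose(q,[[-.15,.0166,.275]])[0],97.9)
f=ctrl.grab_frame("wrist"); cv2.imwrite("pics/w5.png",f["img"][:,:,::-1]); print(repr(f["origin"]),repr(f["attitude"]))
f=ctrl.grab_frame("scene"); cv2.imwrite("pics/s5.png",f["img"][:,:,::-1])
f=ctrl.grab_frame("top"); cv2.imwrite("pics/t5.png",f["img"][:,:,::-1])
E
```

```text
time_s: 8.2
tcp_pos: [0.4914, 0.0344, 0.2805]
ee_rot: [179.1, 88.6, -172.9]
force: [0.8, 0.5, -2.4]
grip_width: 0.299
time_s: 8.6
tcp_pos: [0.4846, 0.0849, 0.2804]
ee_rot: [178.9, 88.6, -173.0]
force: [0.8, -0.6, -2.4]
grip_width: 0.301
t 8.6 tcp [0.4846 0.0849 0.2804] F [ 0.8 -0.6 -2.4] x-axis [-0.024 -0.003 -1.   ] yhead 98.0 j6 -100.9 width 28.0
shift [ 5.2 -0.5  4.4] turn 0.1
array([0.41042042, 0.07461218, 0.4372159 ]) array([ 1.64949317e+02, -5.24366513e-02,  9.80222733e+01])
```

View pics/w5.png

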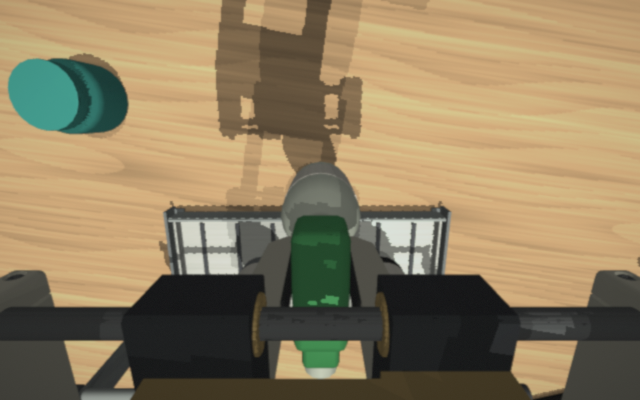

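The tray front corners show at (165,210) and (450,210). Since the plate is 366 mm wide and home, they fix the rack frame. I'll compare that with the bar in the top view.

Run:
```python
from h import *
from station import ctrl
C["wrist"]=([0.41042042, 0.07461218, 0.4372159],[ 1.64949317e+02, -5.24366513e-02,  9.80222733e+01])
f=ctrl.grab_frame("wrist"); K["wrist"]=[f["intrinsics"][0][0],f["intrinsics"][0][2],f["intrinsics"][1][2]]
a=ray("wrist",(165,210),.036); b=ray("wrist",(450,210),.036); d=a-b; d=-d if d[1]<0 else d; L=np.linalg.norm(d)
yaw=np.arctan2(-d[0],d[1]); m=(a+b)/2; n=np.array([np.cos(yaw),np.sin(yaw),0]); print("tray",a,b,L,np.degrees(yaw),"rack",m+.103*n)
im=cv2.imread("pics/t5.png"); o=cv2.resize(im[125:185,150:330],None,fx=4.4,fy=4.4,interpolation=cv2.INTER_CUBIC)
for qq,c in(((.6397,.0892,np.radians(7.93)),(0,0,255)),((.6467,.0902,np.radians(7.93)),(255,0,0))):
    P=proj("top",pose(qq,[[0,.18,.212],[0,-.18,.212]])); P=((P-[150-.5,125-.5])*4.4).astype(int); cv2.line(o,tuple(map(int,P[0])),tuple(map(int,P[1])),c,1)
s=cv2.imread("pics/s5.png")[140:290,320:470]; s=cv2.resize(s,None,fx=2.2,fy=2.2,interpolation=cv2.INTER_CUBIC)
for qq,c in(((.6397,.0892,np.radians(7.93)),(0,0,255)),((.6467,.0902,np.radians(7.93)),(255,0,0))):
    P=proj("scene",pose(qq,[[0,.18,.212],[0,-.18,.212]])); P=((P-[320-.5,140-.5])*2.2).astype(int); cv2.line(s,tuple(map(int,P[0])),tuple(map(int,P[1])),c,1)
W=np.zeros((o.shape[0]+s.shape[0],800,3),np.uint8); W[:o.shape[0],:o.shape[1]]=o; W[o.shape[0]:,:s.shape[1]]=s; cv2.imwrite("pics/c5.png",W); print(W.shape)
```

```text
tray [ 0.55830764 -0.10932597  0.036     ] [0.50636522 0.25996048 0.036     ] 0.3729215637875289 8.00648204368923 rack [0.63433242 0.08966362 0.036     ]
(594, 800, 3)
```

View pics/c5.png

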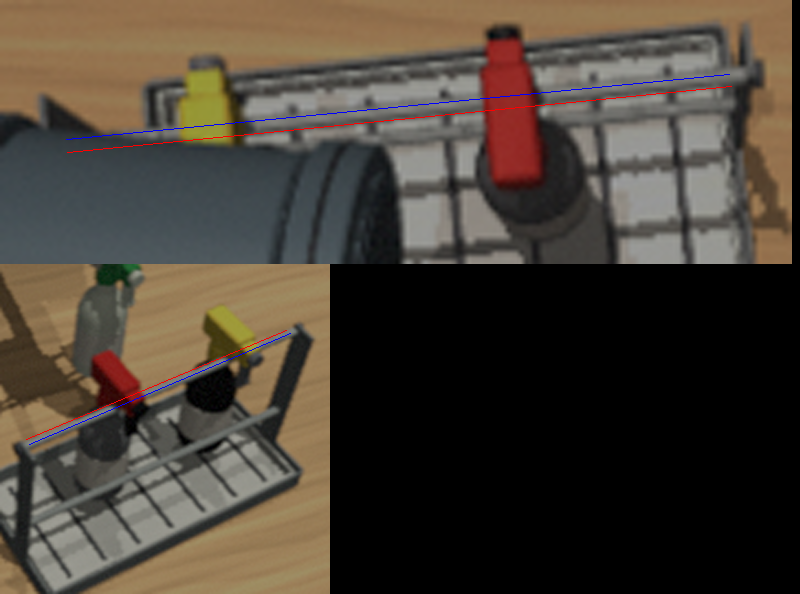

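```bash
python3 - <<'E'
from h import *
q=[.644,.0902,np.radians(7.93)]
go(*pose(q,[[-.09,.0166,.269]])[0],97.9)
go(*pose(q,[[-.027,.0166,.269]])[0],97.9)
E
python3 -m pendant '[[[20,4,0,15,0],[20,8,-0.5,35,0],[20,9,-0.5,50,0],[20,10,-0.5,67,0],[20,10,-0.5,67,0]]]'
python3 - <<'E'
from h import *
from station import ctrl
q=[.644,.0902,np.radians(7.93)]
go(*pose(q,[[-.027,.0166,.269]])[0],97.9)
f=ctrl.grab_frame("wrist"); cv2.imwrite("pics/w6.png",f["img"][:,:,::-1])
s=ctrl.grab_frame("scene")["img"][120:280,310:450,::-1]; s=cv2.resize(s,None,fx=3.4,fy=3.4,interpolation=cv2.INTER_CUBIC); cv2.imwrite("pics/s6.png",s)
E
```

```text
t 8.8 tcp [0.4849 0.083  0.2803] F [-0.1 -1.  -2.1] x-axis [-0.024 -0.003 -1.   ] yhead 97.9 j6 -100.9 width 27.7
shift [ 9.7  1.9 68.9] turn -0.0
t 8.8 tcp [0.4849 0.083  0.2803] F [-0.1 -1.  -2.1] x-axis [-0.024 -0.003 -1.   ] yhead 97.9 j6 -100.9 width 27.7
shift [  8.1   1.9 131.9] turn -0.0
time_s: 9.3
tcp_pos: [0.5528, 0.0905, 0.2678]
ee_rot: [-179.4, 88.6, -171.6]
force: [0.1, -0.5, -2.3]
grip_width: 0.299
t 9.3 tcp [0.5528 0.0905 0.2678] F [ 0.1 -0.5 -2.3] x-axis [-0.024 -0.004 -1.   ] yhead 97.8 j6 -99.7 width 27.8
shift [-2.7  3.9 63.2] turn -0.1
```

View pics/s6.png

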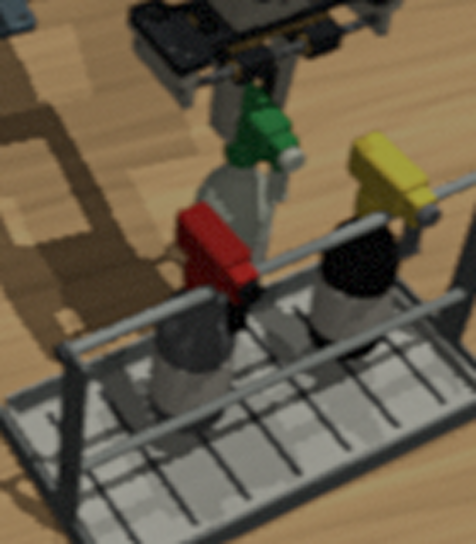

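Green is in front of the gap with its trigger just short of the bar, and its neighbours are undisturbed. Advancing slowly.

```bash
python3 -m pendant '[[[20,-2,1,12,0],[20,-2,2,24,0],[20,-2,3,34,0],[20,-2,3,44,0],[20,-2,3,44,0]]]';  python3 - <<'E'
from h import *
q=[.644,.0902,np.radians(7.93)]
go(*pose(q,[[-.027,.0166,.269]])[0],97.9)
E
```

```text
time_s: 9.9
tcp_pos: [0.5949, 0.0995, 0.2687]
ee_rot: [-179.7, 88.5, -171.9]
force: [0.0, 0.1, -2.6]
grip_width: 0.302
t 9.9 tcp [0.5949 0.0995 0.2687] F [ 0.   0.1 -2.6] x-axis [-0.026 -0.004 -1.   ] yhead 97.8 j6 -98.7 width 28.0
shift [-0.8  0.6 20.4] turn -0.1
```

```bash
python3 -m pendant '[[[20,-1,0,5,0],[20,-1,0,10,0],[20,-1,0,15,0],[20,-1,0,20,0],[20,-1,0,20,0]]]'; python3 -m pendant '[[[20,1,0,0,0],[20,4,0,0,0],[20,7,0,0,0],[20,10,0,0,0],[20,10,0,0,0]]]';  python3 - <<'E'
from h import *
q=[.644,.0902,np.radians(7.93)]
go(*pose(q,[[-.027,.0166,.2295]])[0],97.9)
E
```

```text
time_s: 10.4
tcp_pos: [0.6153, 0.1023, 0.269]
ee_rot: [-179.7, 88.5, -171.9]
force: [0.3, -1.0, -3.1]
grip_width: 0.297
time_s: 10.9
tcp_pos: [0.6146, 0.1023, 0.2583]
ee_rot: [180.0, 88.5, -172.2]
force: [-0.2, -0.3, -2.4]
grip_width: 0.294
t 10.9 tcp [0.6146 0.1023 0.2583] F [-0.2 -0.3 -2.4] x-axis [-0.027 -0.004 -1.   ] yhead 97.8 j6 -98.5 width 27.4
shift [28.8  0.6  1.2] turn -0.1
```

```bash
python3 -m pendant '[[[20,5,0,0.3,0],[20,10,0,0.5,0],[20,15,0,0.8,0],[20,20,0,1,0],[20,20,0,1,0]]]'; python3 -m pendant '[[[20,2,0,0,0],[20,4,0,0,0],[20,6,0,0,0],[20,8,0,0,0],[20,8,0,0,0]]]'; python3 -m pendant '[[[20,1,0,0,0],[20,2,0,0,0],[20,3,0,0,0],[20,3,0,0,0]]]'
python3 - <<'E'
from h import *
q=[.644,.0902,np.radians(7.93)]
go(*pose(q,[[-.027,.0166,.2275]])[0],97.9)
from station import ctrl
a=ctrl.grab_frame("scene")["img"][110:250,310:450,::-1]; cv2.imwrite("pics/s7.png",cv2.resize(a,None,fx=4,fy=4,interpolation=cv2.INTER_CUBIC))
E
```

```text
time_s: 11.4
tcp_pos: [0.6146, 0.1023, 0.2371]
ee_rot: [179.4, 88.3, -172.8]
force: [0.2, 0.4, -3.2]
grip_width: 0.299
time_s: 11.9
tcp_pos: [0.6141, 0.1023, 0.2288]
ee_rot: [179.2, 88.3, -173.0]
force: [-0.2, -0.2, -3.1]
grip_width: 0.301
time_s: 12.3
tcp_pos: [0.6142, 0.1023, 0.2271]
ee_rot: [179.9, 88.4, -172.3]
force: [-1.3, 0.3, 5.0]
grip_width: 0.301
t 12.3 tcp [0.6142 0.1023 0.2271] F [-1.3  0.3  5. ] x-axis [-0.028 -0.004 -1.   ] yhead 97.8 j6 -98.4 width 28.0
shift [-0.5  0.5  0.8] turn -0.1
```

```bash
python3 -m pendant '[[[28,0,0,0,0],[32,0,0,0,0],[36,0,0,0,0],[42,0,0,0,0],[42,0,0,0,0]]]'; python3 -m pendant '[[[42,0,0,0,0],[42,-5,0,0,0],[42,-15,0,0,0],[42,-30,0,0,0],[42,-50,0,0,0]]]';  python3 -m pendant '[[[42,-30,0,0,0],[42,-30,0,-30,0],[42,-30,0,-75,0],[42,-30,0,-120,0],[0,-30,0,-160,0]]]'
python3 - <<'E'
from h import *
from station import ctrl
q=[.644,.0902,np.radians(7.93)]
go(*pose(q,[[-.17,-.13,.2]])[0],97.9)
E
```

```text
time_s: 12.85
tcp_pos: [0.6143, 0.1023, 0.2269]
ee_rot: [179.8, 88.4, -172.4]
force: [0.1, 0.3, -0.0]
grip_width: 0.445
time_s: 13.35
tcp_pos: [0.6154, 0.1025, 0.2775]
ee_rot: [179.5, 88.3, -172.7]
force: [0.6, 0.1, 0.0]
grip_width: 0.451
time_s: 13.85
tcp_pos: [0.4561, 0.0807, 0.3131]
ee_rot: [-179.9, 88.4, -172.0]
force: [0.1, -0.5, 0.5]
grip_width: 0.406
t 13.85 tcp [0.4561 0.0807 0.3131] F [ 0.1 -0.5  0.5] x-axis [-0.028 -0.004 -1.   ] yhead 97.8 j6 -101.4 width 37.8
shift [ 112.6 -146.5   20.8] turn -0.1
```

```bash
python3 -m pendant '[[[0,22,-35,0,0],[0,44,-75,0,0],[0,66,-110,0,0],[0,88,-147,0,0],[0,112,-147,0,0]]]'; python3 -m pendant '[[[0,45,0,0,0],[0,90,0,0,0],[0,135,0,0,0],[0,172,0,0,0],[0,172,0,0,0]]]'
python3 - <<'E'
from h import *
from station import ctrl
q=[.644,.0902,np.radians(7.93)]
go(*pose(q,[[-.118,-.13,.026]])[0],97.9)
f=ctrl.grab_frame("top"); cv2.imwrite("pics/t8.png",f["img"][:,:,::-1])
E
```

```text
time_s: 14.35
tcp_pos: [0.4744, -0.0697, 0.2018]
ee_rot: [-172.5, 88.6, -164.9]
force: [0.6, 1.2, -0.1]
grip_width: 0.013
time_s: 14.85
tcp_pos: [0.4671, -0.0698, 0.0266]
ee_rot: [178.6, 88.1, -173.8]
force: [0.0, 0.6, 0.1]
grip_width: 0.005
t 14.85 tcp [ 0.4671 -0.0698  0.0266] F [0.  0.6 0.1] x-axis [-0.032 -0.003 -0.999] yhead 97.6 j6 -118.2 width 0.5
shift [-1.9  4.5 79.2] turn -0.3
```

```bash
python3 -m pendant '[[[0,-2,0,25,0],[0,-2,0,45,0],[0,-2,0,62,0],[0,-2,0,74,0],[0,-2,0,74,0]]]'; python3 -m pendant '[[[0,0,0,3,0],[0,0,0,6,0],[0,0,0,9,0],[0,0,0,9,0]]]';python3 -m pendant '[[[0,0,0,3,0],[0,0,0,6,0],[0,0,0,9,0],[0,0,0,9,0]]]'
python3 - <<'E'
from h import *
from station import ctrl
q=[.644,.0902,np.radians(7.93)]
go(*pose(q,[[-.118,-.13,.026]])[0],97.9)
for t in((.5325,.0867,0),ctrl.observe()["tcp_pos"]): print("rack",R.from_euler("z",-7.93,degrees=True).apply(np.array(t)-[.644,.0902,0]))
E
```

```text
time_s: 15.4
tcp_pos: [0.5454, -0.0611, 0.0312]
ee_rot: [-172.1, 88.6, -164.4]
force: [-0.1, -0.1, 0.4]
grip_width: 0.007
time_s: 15.8
tcp_pos: [0.5534, -0.0599, 0.031]
ee_rot: [-173.4, 88.5, -165.8]
force: [-3.0, -2.1, 3.4]
grip_width: 0.004
time_s: 16.2
tcp_pos: [0.5536, -0.0597, 0.0308]
ee_rot: [-178.1, 87.5, -170.3]
force: [-26.1, -8.1, 23.6]
grip_width: 0.001
t 16.2 tcp [ 0.5536 -0.0597  0.0308] F [-26.1  -8.1  23.6] x-axis [-0.043 -0.007 -0.999] yhead 97.7 j6 -113.8 width 0.1
shift [ 5.1  6.  -7.6] turn -0.2
rack [-0.11091664  0.01191636  0.        ]
rack [-0.11016909 -0.13601517  0.03075443]
```

The hard stop is at the same rack x (−110.5 mm = −103 face − 7.5 mm finger half-width) at both places, so the tray is home. I'll retreat and check.

```bash
python3 -m pendant '[[[0,0,0,-20,0],[0,0,0,-50,0],[0,-40,0,-90,0],[0,-90,0,-120,0],[0,-135,0,-150,0]]]'; python3 -m pendant '[[[0,-60,0,-30,0],[0,-100,0,-60,0],[0,-120,0,-60,0],[0,-120,0,-60,0]]]'
python3 - <<'E'
from h import *
from station import ctrl
go(.4,0,.3)
I={}
for n in("top","scene"):
    I[n]=np.ascontiguousarray(ctrl.grab_frame(n)["img"][:,:,::-1]); cv2.imwrite(f"pics/{n}9.png",I[n])
A=cv2.resize(I["top"][115:265,150:450],(800,400),interpolation=cv2.INTER_CUBIC); B=cv2.resize(I["scene"][150:300,170:470],(400,200),interpolation=cv2.INTER_CUBIC)
B2=cv2.resize(I["scene"][150:225,330:470][:, :],(400,200),interpolation=cv2.INTER_CUBIC)
cv2.imwrite("pics/f9.png",np.vstack([A,np.hstack([B,B2])]))
ims={n:cv2.imread(f"pics/{n}0.png") for n in I}
for c,w in(("red",{"top":(250,285,125,175),"scene":(355,395,170,215)}),("yellow",{"top":(185,212,130,180),"scene":(405,445,150,195)}),("teal",{"top":(335,380,220,265),"scene":(235,285,185,235)})):
    for n in I:
        m=[np.argwhere(clean(masks(x[n],c),w[n])).mean(0).round(2) for x in(ims,I)]; print(c,n,m)
print(cv2.absdiff(ims["top"],I["top"])[190:232,404:447].mean())
E
```

```text
time_s: 16.7
tcp_pos: [0.4191, -0.0775, 0.1569]
ee_rot: [-179.1, 87.4, -171.4]
force: [0.7, -0.7, 1.4]
grip_width: 0.004
time_s: 17.1
tcp_pos: [0.3663, -0.0859, 0.2843]
ee_rot: [-169.2, 87.9, -161.6]
force: [0.3, -0.2, -0.7]
grip_width: 0.003
t 17.1 tcp [ 0.3663 -0.0859  0.2843] F [ 0.3 -0.2 -0.7] x-axis [-0.035 -0.012 -0.999] yhead 97.7 j6 -126.3 width 0.3
shift [-17.8  80.6  44.2] turn 0
red top [array([151.09, 265.74]), array([151.21, 265.81])]
red scene [array([193.88, 372.46]), array([193.81, 372.53])]
yellow top [array([158.78, 198.52]), array([158.88, 198.53])]
yellow scene [array([172.38, 423.5 ]), array([172.38, 423.47])]
teal top [array([242.57, 357.12]), array([241.38, 357.32])]
teal scene [array([209.62, 259.54]), array([209.52, 259.4 ])]
4.4555186415651535
```

View pics/f9.png

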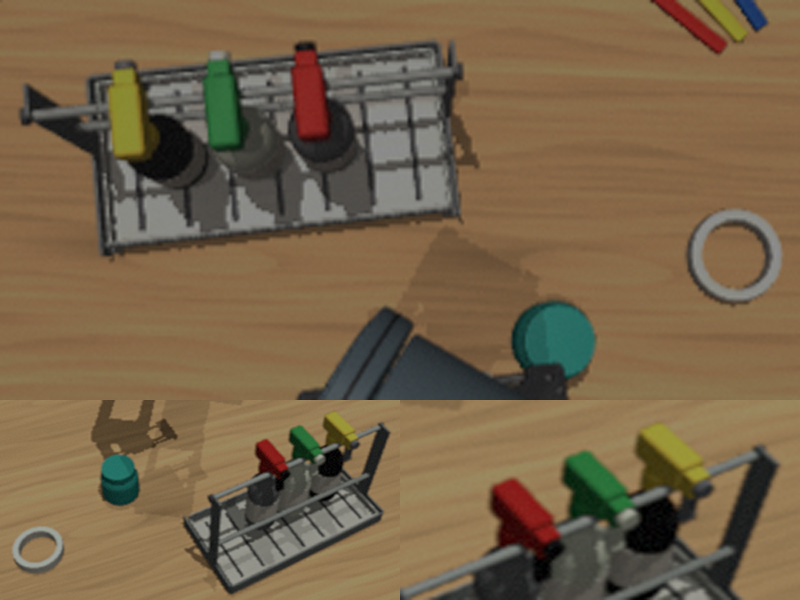

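Green hangs midway between yellow and red with its nozzle over the far side, the tray is in, and nothing else has moved. Handing in.

```bash
python3 -c "
from station import ctrl
print(ctrl.finish_job())"
```

```text
the job is handed in; nothing more can be done
None
```

The green bottle now hangs on the upper bar, midway between red and yellow with its trigger over the far side, and the drip tray is pushed home. I handed the job in at about 17 s of robot time; no verdict was reported.

- **Bottle:** I gripped it by the head and carried it upright. I lowered it until the bar took its weight, at the height I had predicted for the hook point (about 5 mm above the bar axis). After release, the last pictures showed it hanging in line with its neighbours.
- **Others:** The red and yellow heads moved 0.1 pixel or less between the first and last pictures. The tub did not move in the scene view; the top view showed a shift of about 1 pixel, because the arm partly covered it. The tape showed no visible change.
- **Tray:** Pushed at two places along its width, it stopped hard at the same depth. That depth is the home position, allowing for half a finger's width.
- **Disagreements:**
  - Picture estimates of the tray front were 6–7 mm further out than home. I trusted the contact at the stop instead.
  - My first fit of the green bottle was about 9 mm off because it included the nozzle. I corrected it from the wrist camera before gripping.
  - The tool ended up tilted by about 1.5–2 degrees, with no visible effect.

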